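# Clamp the cheese in its serving holder

## Robot

A 7-joint arm with a two-finger parallel gripper is mounted at the origin on the work surface. World frame = base frame: x ahead of the robot, y to its left, z up, the work surface at z = 0. Lengths are in mm, angles in rad, forces in N, time in s.
With the tool pointing down it reaches from about 425 to 875 mm from the base axis. Payload 8.4 kg.
Tool frame: the origin (TCP) lies midway between the tips of the shut fingers; the grasp point (between the pads) lies env.grip_depth behind it (env.grip_depth is the distance from the TCP to the grasp point, in mm); z points along the fingers, y is the line along which they close (so a half turn about z gives the same grasp; the last joint's range is limited). The gripper opens to 87 mm and grips with 3 to 60 N. Pads are 19 mm wide; open, the fingers measure 117 mm over their backs; the gripper's body (75 mm by 190 mm) begins 51 mm behind the grasp point.
Start: joints at [1.225, 0.333, 0.04, 1.465, -0.013, 1.343, -0.059], TCP at [158.775, -630.281, 222.546] pointing down, gripper open.
Joint ranges: [-2.58, 2.58], [-0.38, 2.09], [-1.3, 1.39], [0.25, 2.4], [-1.5, 4.64], [0.08, 2.09], [-2.65, 2.65]. Speed limits (rad/s): [2.22, 2.22, 2.79, 2.79, 3.14, 3.14, 3.14].

## Interface

Orientations are given as a unit quaternion [w, x, y, z].
In Python, from workcell import env gives the robot as it stands.
- The arm moves only by the shell command python3 -m creep 'ROWS' [OPENING]. ROWS is JSON, a list of rows, each a list of 6 numbers: the shift along the world's x, y, z each as a share of 10 cm, from -1 to 1, then the turn, a rotation vector about the world's x, y, z each as a share of 180 degrees, from -1 to 1. A call has 1 to 12 rows; each row is the pose to reach, as a shift and turn from the pose commanded when the call began, turning the shorter way round; what a row does not reach only later rows make up. A row lasts 1/8 s, in which the tool goes at most 62.5 mm and 10.7 degrees, less where a joint would pass 70% of its speed; a pose out of reach is approached as far as the arm can. A call with a number of a shift or a turn outside -1 to 1 is refused whole. A call with a gripper value outside its range is refused whole. OPENING is the closure, from 0 (fully open) to 1 (shut), set as the call begins (- or left out, the last holds). The fingers move at their own pace and stop on an object; the grip force is fixed at half the most. Time passes only in rows, so rows that repeat a pose let the fingers close. It gives the time, the measured TCP pose, the force, the opening and the grip force at its end, in the units of the state.
- env.state(): the state, without advancing time (a new reading comes with each control period).
- env.read_camera(name): name is "side" or "top" or "wrist"; returns the picture (384x512x3 uint8, red, green, blue); there is no depth.
- env.camera_info(name): a dict with "camera_matrix" (3x3 intrinsics, pixels), "cam_to_world" (4x4, takes a point from camera to world coordinates). Camera axes: x right, y up, looking along -z (the intrinsics and any distortion apply to the point x, -y, -z); pixel columns grow to the right and rows downward; lengths in mm; the calibration is good to about 2 mm. A picture is of the moment at which its call begins: read the wrist's pose just before it. camera_info takes no time and is no camera call; for the wrist camera it gives the pose at the moment of the call.
- env.hand_in(): hands the job in; it is judged then, once.
The state is a dict: "clock": time; "joint_pos": joint angles; "qd": joint speeds; "tau": joint torques, N m; "ee_pos": TCP position; "eef_rot": TCP orientation; "wrist_force": force on the tool from outside, world axes, zero at the start; "ft_torque": the same for the moment, N m; "gripper_width": opening from 0.0 (shut) to 1.0 (fully open); "grip_force": force on a finger pad.
Only numpy, scipy, OpenCV 4.12 (cv2) and the standard library are available. Lean on these libraries where they do the work, as an engineer would, in place of code of your own. Each camera call takes 0.05 s, during which the arm holds its last target. There are 200 camera calls.

## Task

Two screw-clamp cheese holders stand on the banquet table; one has a block of cheese on its tray, the other is empty. Turn the T-handle of the holder with the cheese clockwise until rising resistance shows that the cheese is clamped firmly, stop there so that the cheese is not crushed, and let go of the handle. Leave the screw of the empty holder as it is, and the cheese where it lies.

Things in the scene. Friction and masses are not known exactly. Their poses are not given: they have to be found in the camera images.
- loaded_bar (a point): Centre of the pale wooden T-bar on the holder with the cheese: level, 80 mm long (x), 12 wide (y), 16 high, 185 mm above the table, on a 12 mm upright stem; 29 mm free below it, down to a collar. It turns about the vertical here, at constant height; clockwise from above tightens, and it stays where left. Free it needs 0.16 N m; once the foot is on the cheese, about 0.35 N m more per rad.
- loaded_foot: Round steel foot, 48 mm across, 8 thick, under the arch of that holder; origin at the centre of its underside. Goes down 6 mm per rad of clockwise turn: 0.25 to 1.05 rad from the start to touch the cheese, then about 0.3 to 0.4 rad more clamps it firmly (15 to 25 N, about 10 N per mm through a stiff spring). Over 45 N crushes the cheese, under 8 N does not hold it.
- cheese: Block of cheese with brown rind and pale cut sides, 130 x 70 x 65 mm (x, y, z), about 0.5 kg, loose on the tray under the foot; origin at the centre of its underside, its top 65 mm above. The holder: wooden tray 210 x 160 mm, 12 mm thick, with a steel arch across its middle, 136 mm wide and 136 mm high.
- spare_bar_end (a point): A point 5 mm from one end of the T-bar on the other holder, identical but empty: 35 mm from its screw axis, which lies at -35 mm along this point's x. This handle must not be turned.
Things that resemble listed ones, but are neither listed nor needed, are in the scene too. Leave any turquoise look-alike of the cheese alone.

How it is judged:
By the outcome, as a careful person would: the job done as asked, in the order asked, and still so for the second after the job is handed in, with the robot touching nothing.
It also fails if it takes over 40 s, if anything falls off the work surface, if the arm or the gripper's body presses on something with over 40 N, if the wrist force passes 120 N, or if a joint passes its speed limit or range.

## Working session

There is one attempt and no reset: what is moved stays moved. The work goes in short steps, Python scripts to look and compute and a shell command to move; the robot and the scene stay as the last step left them, time stands still between calls to the robot, and variables do not carry over. Pictures are saved under pics/ and viewed, at most 10 in all, crops included, and the job is handed in when it is done.

```bash
mkdir -p pics; python3 - <<'E'
from workcell import env
import cv2,numpy as np
print(env.grip_depth,env.state())
ims=[]
for n in("side","top"):
    im=env.read_camera(n); cv2.imwrite(f"pics/{n}0.png",im[:,:,::-1]); 
    c=env.camera_info(n); print(n,np.round(c["camera_matrix"],1).tolist(),np.round(c["cam_to_world"],3).tolist(),[k for k in c])
E
```

```text
18.700000000000003 {'clock': 0.0, 'joint_pos': array([ 1.2248208 ,  0.33389283,  0.03989443,  1.46626843, -0.01338905,
        1.34330697, -0.05849737]), 'qd': array([ 0.00118831, -0.00015688,  0.00153266, -0.00168281,  0.00073872,
       -0.00039273,  0.00400587]), 'tau': array([ 5.82709908e-04, -6.56355929e+01,  1.33528221e+00, -4.03792226e+01,
       -6.00476470e-02,  4.47925273e-02,  1.23345135e-04]), 'ee_pos': array([ 158.62094065, -629.86329351,  221.67264711]), 'eef_rot': array([-7.88461848e-04,  9.92399004e-01,  1.23059208e-01, -1.61292507e-04]), 'wrist_force': array([-0.30795832,  0.39935868,  0.39193963]), 'ft_torque': array([-0.03735963, -0.03553869,  0.04995782]), 'grip_force': 0.0, 'gripper_width': 0.9973819993460327}
side [[487.3, 0.0, 260.1], [0.0, 487.3, 197.5], [0.0, 0.0, 1.0]] [[0.921, 0.284, -0.267, 294.33], [-0.389, 0.642, -0.66, -697.317], [-0.016, 0.712, 0.702, 847.031], [0.0, 0.0, 0.0, 1.0]] ['camera_matrix', 'cam_to_world']
top [[360.9, 0.0, 250.8], [0.0, 360.9, 190.1], [0.0, 0.0, 1.0]] [[0.02, 0.989, -0.149, 465.143], [-1.0, 0.021, 0.009, 1.817], [0.012, 0.149, 0.989, 967.693], [0.0, 0.0, 0.0, 1.0]] ['camera_matrix', 'cam_to_world']
```

View pics/top0.png

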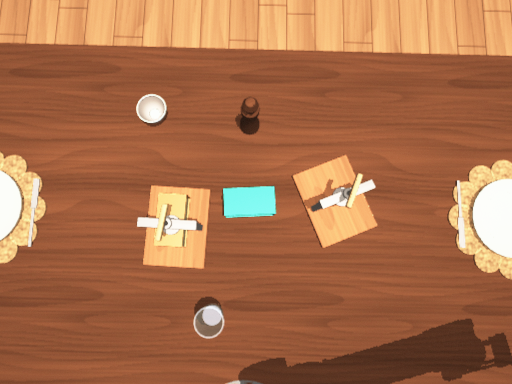

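View pics/side0.png

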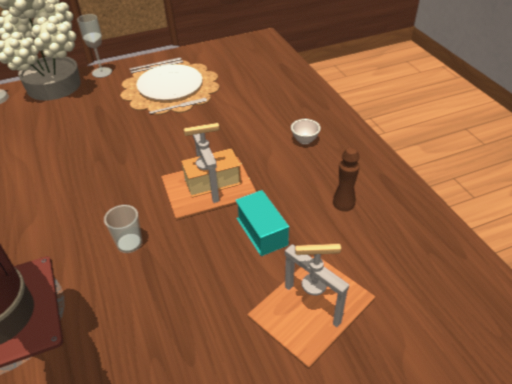

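The top view shows two T-bars: one over the holder with pale cheese at (161,222), and one over the empty tray at (355,190). The turquoise block at (249,202) is a decoy. The side view shows the same bars at (202,128) over cheese and (318,249) over nothing. I choose the bar at top (161,222) / side (202,128), and will check it in a crop and measure it.

```bash
cat > h.py <<'E'
import numpy as np,cv2
from workcell import env
def ray(c,u,v):
    K=np.array(c["camera_matrix"]);T=np.array(c["cam_to_world"])
    d=np.array([(u-K[0,2])/K[0,0],-(v-K[1,2])/K[1,1],-1]); d=T[:3,:3]@d
    return T[:3,3],d/np.linalg.norm(d)
def plane(c,u,v,z):
    o,d=ray(c,u,v); return o+d*(z-o[2])/d[2]
def cross(r1,r2):
    (o1,d1),(o2,d2)=r1,r2
    s=np.linalg.lstsq(np.stack([d1,-d2],1),o2-o1,rcond=None)[0]
    a,b=o1+s[0]*d1,o2+s[1]*d2
    return (a+b)/2,np.linalg.norm(a-b)
E
python3 - <<'E'
import cv2,numpy as np
t=cv2.imread("pics/top0.png");s=cv2.imread("pics/side0.png")
a=cv2.resize(t[175:280,125:225],None,fx=4,fy=4,interpolation=cv2.INTER_CUBIC)
b=cv2.resize(s[110:215,160:260],None,fx=4,fy=4,interpolation=cv2.INTER_CUBIC)
cv2.imwrite("pics/c.png",np.hstack([a,b]))
for im,pts in((t,[(161,222),(180,210),(355,190),(170,200)]),(s,[(202,128),(205,129),(318,249),(220,160)])):
    print([cv2.cvtColor(im,cv2.COLOR_BGR2HSV)[y,x].tolist() for x,y in pts])
E
```

```text
[[29, 50, 253], [24, 98, 253], [28, 53, 253], [23, 105, 253]]
[[20, 117, 232], [16, 127, 165], [20, 115, 237], [15, 166, 203]]
```

View pics/c.png

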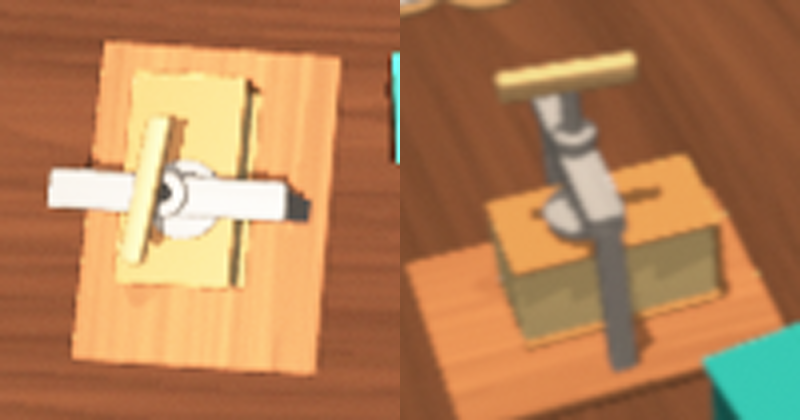

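The crop confirms it: pale T-bar (top ≈(161,222), side ≈(202,129)) on the arch that stands over the cheese. Now I'll measure both bars across the two views.

```bash
python3 - <<'E'
from h import *
t=cv2.cvtColor(cv2.imread("pics/top0.png"),cv2.COLOR_BGR2HSV);s=cv2.cvtColor(cv2.imread("pics/side0.png"),cv2.COLOR_BGR2HSV)
mt=cv2.inRange(t,(24,35,200),(34,75,255)); ms=cv2.inRange(s,(15,60,150),(28,140,255))
def bar(m,x0,x1,y0,y1):
    k=np.zeros_like(m);k[y0:y1,x0:x1]=m[y0:y1,x0:x1]
    n,l,st,ce=cv2.connectedComponentsWithStats(k); i=1+st[1:,4].argmax()
    p=np.argwhere(l==i)[:,::-1].astype(np.float32); r=cv2.minAreaRect(p)
    b=cv2.boxPoints(r); e=[b[1]-b[0],b[2]-b[1]]; ax=max(e,key=np.linalg.norm)
    return np.array(r[0]),ax,r[1]
ct,cs=env.camera_info("top"),env.camera_info("side")
for nm,A,B in(("loaded",(145,180,200,245),(180,224,120,137)),("spare",(340,370,170,212),(290,345,240,257))):
    a,ax,w=bar(mt,*A);b,bx,w2=bar(ms,*B)
    P,g=cross(ray(ct,*a),ray(cs,*b))
    E=[plane(ct,*(a+k*ax/2),193) for k in(-1,1)]
    F=[plane(cs,*(b+k*bx/2),P[2]) for k in(-1,1)]
    d=E[1]-E[0];f=F[1]-F[0]
    print(nm,a,w,b,w2,"P",P.round(1),"gap",round(g,1),"top mid",((E[0]+E[1])/2).round(1),"side mid",((F[0]+F[1])/2).round(1),"yaw deg",np.degrees(np.arctan2(d[1],d[0])),np.degrees(np.arctan2(f[1],f[0])),np.linalg.norm(d))
E
```

```text
loaded [160.61805725 221.81436157] (3.914198875427246, 35.124786376953125) [201.09458923 127.56756592] (6.082762718200684, 34.85258483886719) P [510.5 187.5 185.4] gap 1.8 top mid [509.5 185.9 193. ] side mid [511.7 187.3 185.4] yaw deg -8.701481476848077 -8.228026579003089 74.37480241115173
spare [354.71829224 190.26461792] (3.7039859294891357, 33.484031677246094) [317.92819214 248.63534546] (9.56570816040039, 46.251773834228516) P [ 587.8 -233.7  186.6] gap 0.9 top mid [ 586.6 -231.7  193. ] side mid [ 588.3 -233.8  186.6] yaw deg -21.08536995612346 -19.799831906197344 74.80585633036243
```

```bash
python3 -m creep '[[0.5,0.5,0.4,0,0,0.05],[1,1,0.7,0,0,0.1],[1,1,0.7,0,0,0.1]]' 0 && python3 -m creep '[[0.5,0.5,0,0,0,0.05],[1,1,0,0,0,0.1],[1,1,0,0,0,0.1]]'; python3 -c "
from h import *
print(env.state()['joint_pos'])"
```

```text
clock: 0.48
ee_pos: [261.7, -528.2, 294.0]
eef_rot: [0.001, 0.96, 0.28, 0.001]
wrist_force: [-0.2, 0.7, -0.5]
gripper_width: 0.998
grip_force: 0.0
clock: 0.85
ee_pos: [362.3, -426.4, 292.5]
eef_rot: [-0.0, 0.904, 0.427, 0.001]
wrist_force: [-0.4, 0.1, -0.4]
gripper_width: 1.002
grip_force: 0.0
[ 0.97029653  0.13236406 -0.20306004  1.57062968  0.02543866  1.44149955
  0.07831333]
```

```bash
python3 -m creep '[[0.5,0.5,0,0,0,0.06],[0.9,1,0,0,0,0.12],[0.9,1,0,0,0,0.12]]' && python3 -m creep '[[0.3,0.5,0,0,0,0.06],[0.5,1,0,0,0,0.12],[0.5,1,0,0,0,0.12]]' && python3 -m creep '[[0,0.5,0,0,0,0.06],[0,1,0,0,0,0.12],[0,1,0,0,0,0.12]]'&& python3 -m creep '[[0,0.5,0,0,0,0.06],[0,1,0,0,0,0.12],[0,1,0,0,0,0.12]]'&& python3 -m creep '[[0,0.5,0,0,0,0.05],[0,1,0,0,0,0.1],[0,1,0,0,0,0.1],[0,1,0,0,0,0.1]]'; python3 - <<'E'
from h import *
s=env.state();c=env.camera_info("wrist");im=env.read_camera("wrist")
cv2.imwrite("pics/w1.png",im[:,:,::-1]);print(s['joint_pos'],s['ee_pos'],s['eef_rot'])
np.savez("w1.npz",K=c["camera_matrix"],T=c["cam_to_world"])
print(np.round(c["camera_matrix"],1).tolist(),np.round(c["cam_to_world"],3).tolist())
E
```

```text
clock: 1.23
ee_pos: [451.4, -326.2, 292.4]
eef_rot: [-0.0, 0.808, 0.589, 0.001]
wrist_force: [0.2, -0.5, -0.3]
gripper_width: 1.001
grip_force: 0.0
clock: 1.6
ee_pos: [500.0, -226.7, 292.6]
eef_rot: [-0.0, 0.684, 0.729, 0.0]
wrist_force: [0.0, -0.6, 0.3]
gripper_width: 1.004
grip_force: 0.0
clock: 1.98
ee_pos: [498.7, -128.1, 292.9]
eef_rot: [0.0, 0.536, 0.844, 0.0]
wrist_force: [-0.0, -0.8, 0.2]
gripper_width: 1.001
grip_force: 0.0
clock: 2.35
ee_pos: [498.8, -28.6, 292.8]
eef_rot: [0.0, 0.369, 0.929, 0.0]
wrist_force: [0.1, -0.7, -0.7]
gripper_width: 1.0
grip_force: 0.0
clock: 2.85
ee_pos: [499.3, 67.0, 292.3]
eef_rot: [-0.0, 0.223, 0.975, -0.0]
wrist_force: [-0.2, -1.2, 0.2]
gripper_width: 0.999
grip_force: 0.0
[ 0.4876833   0.04845963 -0.72600108  1.67169663  0.03314521  1.43436168
  0.87799829] [499.26249837  67.00313453 292.27740487] [-1.37716433e-04  2.23365969e-01  9.74734542e-01 -4.44592447e-04]
[[308.1, 0.0, 262.6], [0.0, 308.1, 187.7], [0.0, 0.0, 1.0]] [[0.436, -0.866, -0.245, 433.323], [0.9, 0.419, 0.119, 101.024], [-0.0, -0.272, 0.962, 454.541], [0.0, 0.0, 0.0, 1.0]]
```

View pics/w1.png

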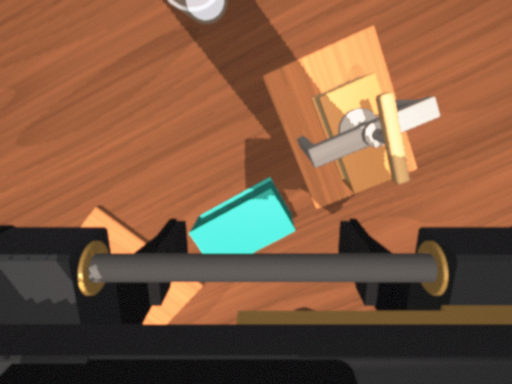

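The wrist view shows the loaded bar at about (393,138), over the cheese, with the turquoise decoy at (243,220) and the cup at (207,8). I'll measure the bar here as well.

```bash
python3 - <<'E'
from h import *
z=np.load("w1.npz");c=dict(camera_matrix=z["K"],cam_to_world=z["T"])
im=cv2.imread("pics/w1.png");h=cv2.cvtColor(im,cv2.COLOR_BGR2HSV)
print(h[110,386],h[160,398],h[100,350],h[60,350])
m=cv2.inRange(h,(20,35,225),(34,95,255));m[:, :376]=0;m[:,412:]=0;m[:85]=0;m[190:]=0
n,l,st,ce=cv2.connectedComponentsWithStats(m);i=1+st[1:,4].argmax();print(st[i])
r=cv2.minAreaRect(np.argwhere(l==i)[:,::-1].astype(np.float32));b=cv2.boxPoints(r);print(r)
e=[b[1]-b[0],b[2]-b[1]];ax=max(e,key=np.linalg.norm);a=np.array(r[0])
E=[plane(c,*(a+k*ax/2),193) for k in(-1,1)];d=E[1]-E[0]
print(((E[0]+E[1])/2).round(1),np.linalg.norm(d),np.degrees(np.arctan2(d[1],d[0])))
print(cross(ray(c,*a),ray(env.camera_info("side"),201.1,127.6)))
E
```

```text
[ 28  65 254] [ 17 122 230] [ 24 109 254] [ 17 137 254]
[382  95  22  62 713]
((393.07562255859375, 125.29315185546875), (62.9239501953125, 12.577234268188477), 79.11447143554688)
[499.4 190.2 193. ] 53.11071487983259 -8.570232568901352
(array([507.94896726, 195.24322324, 178.49535328]), np.float64(10.940702994621216))
```

```bash
python3 -m creep '[[0.05,0.5,0,0,0,0.05],[0.1,1,0,0,0,0.096],[0.1,1,0,0,0,0.096]]' && python3 -m creep '[[0,0.2,-0.2,0,0,0],[0,0.2,-0.4,0,0,0],[0,0.2,-0.4,0,0,0],[0,0.2,-0.4,0,0,0]]'; python3 - <<'E'
from h import *
s=env.state();c=env.camera_info("wrist");im=env.read_camera("wrist")
cv2.imwrite("pics/w2.png",im[:,:,::-1]);print(s['joint_pos'],s['ee_pos'],s['eef_rot'],s['ft_torque'],s['tau'])
np.savez("w2.npz",K=c["camera_matrix"],T=c["cam_to_world"])
E
```

```text
clock: 3.28
ee_pos: [508.8, 171.8, 292.4]
eef_rot: [-0.0, 0.07, 0.998, 0.001]
wrist_force: [0.2, -0.5, -0.1]
gripper_width: 1.001
grip_force: 0.0
clock: 3.78
ee_pos: [509.6, 188.2, 253.2]
eef_rot: [0.0, 0.073, 0.997, -0.0]
wrist_force: [-0.5, -1.1, 0.4]
gripper_width: 1.0
grip_force: 0.0
[ 0.317587    0.18272652 -0.84408052  1.64667642  0.13954507  1.3743189
  0.87918259] [509.55886254 188.18784546 253.19663267] [ 3.00218314e-04  7.29820506e-02  9.97333195e-01 -1.70861810e-04] [ 0.10755333 -0.20609825  0.00939935] [ 3.74988571e-02 -4.15186286e+01 -5.10143235e+00 -3.94860506e+01
  2.39152391e-02  8.55402555e-02 -1.43790606e-02]
```

View pics/w2.png

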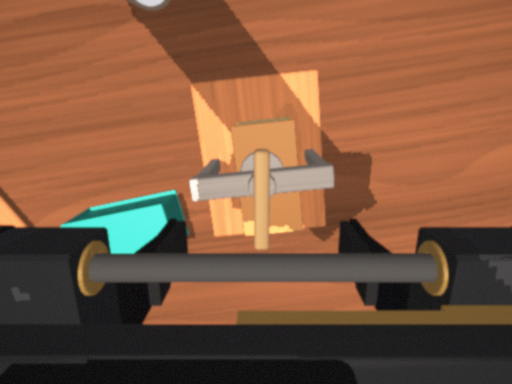

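The bar runs straight down the image at column 262, rows 150–248. That is midway between the fingers (182 and 342) and parallel to the pads. I'll check its position along its length.

```bash
python3 - <<'E'
from h import *
z=np.load("w2.npz");c=dict(camera_matrix=z["K"],cam_to_world=z["T"])
a,b=plane(c,262.3,150,193),plane(c,262,240,193);print(a,b,(a+b)/2)
print(plane(c,262.3,150,185),plane(c,262,248,177))
E
```

```text
[471.16266688 195.29835625 193.        ] [541.65393326 184.62301016 193.        ] [506.40830007 189.96068321 193.        ]
[472.39942893 195.1144161  185.        ] [556.56147513 182.39507034 177.        ]
```

```bash
python3 -m creep '[[0,0,-0.3,0,0,0],[0.01,0,-0.6,0,0,0],[0.01,0,-0.8,0,0,0],[0.01,0,-0.87,0,0,0],[0.01,0,-0.87,0,0,0]]' && python3 -m creep '[[0,0,0,0,0,0],[0,0,0,0,0,0],[0,0,0,0,0,0],[0,0,0,0,0,0],[0,0,0,0,0,0],[0,0,0,0,0,0]]' 1; cat > st.py <<'E'
from h import *
import time
T=[];Q=[];W=[]
for i in range(4):
    s=env.state();T.append(np.r_[s['ft_torque'][2],s['tau'][6]]);q=s['eef_rot'];W.append(np.degrees(2*np.arctan2(q[2],q[1])))
print("tz,tau7",np.round(T,3).tolist(),"yaw",np.round(W,2),"pos",s['ee_pos'].round(1),"F",s['wrist_force'].round(1),"M",s['ft_torque'].round(2),"q",s['joint_pos'].round(2),s['clock'],s['gripper_width'],s['grip_force'])
E
python3 st.py
```

```text
clock: 4.45
ee_pos: [510.0, 189.8, 165.9]
eef_rot: [0.0, 0.071, 0.997, 0.0]
wrist_force: [0.1, -0.0, 0.4]
gripper_width: 1.0
grip_force: 0.0
clock: 5.2
ee_pos: [509.7, 189.7, 165.5]
eef_rot: [-0.0, 0.071, 0.997, -0.0]
wrist_force: [0.5, 0.2, 0.3]
gripper_width: 0.406
grip_force: 0.0
tz,tau7 [[0.032, 0.0], [0.032, 0.0], [0.032, 0.0], [0.032, 0.0]] yaw [171.82 171.82 171.82 171.82] pos [509.7 189.7 165.5] F [0.5 0.2 0.3] M [ 0.09 -0.09  0.03] q [ 0.29  0.25 -0.83  1.77  0.2   1.21  0.83] 5.2 0.4055267229851055 0.0
```

```bash
python3 -m creep '[[0,0,0,0,0,0],[0,0,0,0,0,0],[0,0,0,0,0,0],[0,0,0,0,0,0],[0,0,0,0,0,0],[0,0,0,0,0,0]]' >/dev/null; python3 st.py;  python3 -m creep '[[0,0,0,0,0,0],[0,0,0,0,0,0]]'>/dev/null;  python3 st.py
```

```text
tz,tau7 [[-0.073, 0.076], [-0.073, 0.076], [-0.073, 0.076], [-0.073, 0.076]] yaw [171.71 171.71 171.71 171.71] pos [509.5 187.2 165.4] F [-5.1 -8.3  5.2] M [-1.66  0.64 -0.07] q [ 0.29  0.25 -0.83  1.77  0.2   1.21  0.83] 5.95 0.13337548276343564 29.97508942731656
tz,tau7 [[-0.063, 0.076], [-0.063, 0.076], [-0.063, 0.076], [-0.063, 0.076]] yaw [171.71 171.71 171.71 171.71] pos [509.5 187.2 165.4] F [-3.8 -8.5  5.4] M [-1.72  0.68 -0.06] q [ 0.29  0.25 -0.83  1.77  0.2   1.21  0.83] 6.2 0.1324283474983009 29.974930136231706
```

```bash
python3 -m creep '[[0,-0.02,0,0,0,0],[0,-0.02,0,0,0,0]]' >/dev/null; python3 st.py
for i in 1 2 3; do python3 -m creep '[[0,0,0,0,0,-0.01],[0,0,0,0,0,-0.02],[0,0,0,0,0,-0.03]]' >/dev/null; python3 st.py; done
```

```text
tz,tau7 [[-0.143, 0.158], [-0.143, 0.158], [-0.143, 0.158], [-0.143, 0.158]] yaw [171.8 171.8 171.8 171.8] pos [509.5 187.2 165.5] F [-2.6 -3.5  2.8] M [-0.68  0.51 -0.14] q [ 0.3   0.25 -0.83  1.77  0.2   1.21  0.84] 6.45 0.1312200278969276 29.99346482916735
tz,tau7 [[0.152, 0.355], [0.152, 0.355], [0.152, 0.355], [0.152, 0.355]] yaw [166.3 166.3 166.3 166.3] pos [509.5 187.3 165.4] F [-3.4 -4.1  3.3] M [-0.89  0.62  0.15] q [ 0.28  0.25 -0.82  1.77  0.19  1.21  0.74] 6.825 0.13466698070713942 30.005977126420476
tz,tau7 [[0.16, 0.355], [0.16, 0.355], [0.16, 0.355], [0.16, 0.355]] yaw [160.9 160.9 160.9 160.9] pos [509.5 187.4 165.4] F [-3.4 -4.1  2.8] M [-0.8   0.56  0.16] q [ 0.27  0.24 -0.81  1.77  0.19  1.21  0.65] 7.2 0.1370452109381741 30.006050716037862
tz,tau7 [[0.175, 0.355], [0.175, 0.355], [0.175, 0.355], [0.175, 0.355]] yaw [155.5 155.5 155.5 155.5] pos [509.5 187.4 165.4] F [-4.2 -3.6  1.6] M [-0.83  0.58  0.17] q [ 0.26  0.24 -0.79  1.77  0.18  1.21  0.56] 7.575 0.13558456092445167 30.00667051412165
```

```bash

for i in 1 2 3; do python3 -m creep '[[0,0,0,0,0,-0.01],[0,0,0,0,0,-0.02],[0,0,0,0,0,-0.03]]' >/dev/null; python3 st.py; done
```

```text
tz,tau7 [[0.119, 0.356], [0.119, 0.356], [0.119, 0.356], [0.119, 0.356]] yaw [150.1 150.1 150.1 150.1] pos [509.5 187.5 165.4] F [-3.  -3.2  2.6] M [-0.83  0.61  0.12] q [ 0.25  0.24 -0.78  1.77  0.18  1.21  0.47] 7.95 0.1289702511439627 30.007398424786516
tz,tau7 [[0.152, 0.357], [0.152, 0.357], [0.152, 0.357], [0.152, 0.357]] yaw [144.7 144.7 144.7 144.7] pos [509.6 187.5 165.4] F [-3.7 -3.3  1.6] M [-0.84  0.6   0.15] q [ 0.24  0.24 -0.77  1.77  0.18  1.21  0.38] 8.325 0.1313048277364265 30.008202745229937
tz,tau7 [[0.141, 0.358], [0.141, 0.358], [0.141, 0.358], [0.141, 0.358]] yaw [139.3 139.3 139.3 139.3] pos [509.6 187.6 165.4] F [-2.6 -3.8  1.3] M [-0.81  0.63  0.14] q [ 0.23  0.23 -0.75  1.77  0.17  1.2   0.29] 8.7 0.1334129577801509 30.009090970270336
```

```bash

for i in 1 2 3; do python3 -m creep '[[0,0,0,0,0,-0.01],[0,0,0,0,0,-0.02],[0,0,0,0,0,-0.03]]' >/dev/null; python3 st.py; done
```

```text
tz,tau7 [[0.141, 0.358], [0.141, 0.358], [0.141, 0.358], [0.141, 0.358]] yaw [133.9 133.9 133.9 133.9] pos [509.7 187.6 165.4] F [-2.9 -2.6  0.7] M [-0.83  0.58  0.14] q [ 0.22  0.23 -0.74  1.77  0.17  1.2   0.2 ] 9.075 0.13160721406206877 30.010066918912344
tz,tau7 [[0.117, 0.359], [0.117, 0.359], [0.117, 0.359], [0.117, 0.359]] yaw [128.5 128.5 128.5 128.5] pos [509.7 187.6 165.4] F [-2.8 -2.9  0.6] M [-0.83  0.57  0.12] q [ 0.21  0.23 -0.73  1.77  0.16  1.2   0.11] 9.45 0.1370537339499084 30.01117158215493
tz,tau7 [[0.17, 0.359], [0.17, 0.359], [0.17, 0.359], [0.17, 0.359]] yaw [123.1 123.1 123.1 123.1] pos [509.8 187.7 165.5] F [-2.1 -2.7 -0.9] M [-0.86  0.5   0.17] q [ 0.2   0.23 -0.72  1.77  0.16  1.2   0.02] 9.825 0.13320076586215876 30.012064792681485
```

```bash

for i in 1 2 3; do python3 -m creep '[[0,0,0,0,0,-0.01],[0,0,0,0,0,-0.02],[0,0,0,0,0,-0.03]]' >/dev/null; python3 st.py; done
```

```text
tz,tau7 [[0.135, 0.342], [0.135, 0.342], [0.135, 0.342], [0.135, 0.342]] yaw [117.7 117.7 117.7 117.7] pos [509.8 187.7 165.5] F [-1.6 -2.9 -1.4] M [-0.82  0.28  0.13] q [ 0.19  0.22 -0.71  1.77  0.16  1.2  -0.08] 10.2 0.135088874779551 30.019498098408803
tz,tau7 [[0.244, 0.311], [0.244, 0.311], [0.244, 0.311], [0.244, 0.311]] yaw [112.29 112.29 112.29 112.29] pos [509.9 187.7 165.5] F [-0.2 -1.6 -3.8] M [-0.64 -0.01  0.24] q [ 0.18  0.22 -0.69  1.77  0.15  1.2  -0.17] 10.575 0.13188724915112604 30.03660843358375
tz,tau7 [[0.258, 0.28], [0.258, 0.28], [0.258, 0.28], [0.258, 0.28]] yaw [106.9 106.9 106.9 106.9] pos [509.9 187.8 165.5] F [ 1.4 -2.3 -6.2] M [-0.48 -0.31  0.26] q [ 0.17  0.22 -0.68  1.77  0.15  1.2  -0.26] 10.95 0.13477449476238304 30.05689268815331
```

```bash
python3 -m creep '[[0,0,0,0,0,-0.01],[0,0,0,0,0,-0.02],[0,0,0,0,0,-0.035]]' >/dev/null; python3 st.py; python3 -m creep '[[0,0,0,0,0,0],[0,0,0,0,0,0]]' >/dev/null; python3 st.py
```

```text
tz,tau7 [[0.278, 0.632], [0.278, 0.632], [0.278, 0.632], [0.278, 0.632]] yaw [100.58 100.58 100.58 100.58] pos [510.  187.8 165.5] F [ 2.8 -2.2 -6.3] M [-0.41 -0.61  0.28] q [ 0.16  0.22 -0.67  1.77  0.14  1.2  -0.37] 11.325 0.13186956920888332 30.083630709559657
tz,tau7 [[0.114, -0.164], [0.114, -0.164], [0.114, -0.164], [0.114, -0.164]] yaw [100.75 100.75 100.75 100.75] pos [510.  187.8 165.5] F [ 4.2 -0.7 -8.2] M [-0.28 -0.8   0.11] q [ 0.16  0.22 -0.67  1.77  0.14  1.2  -0.36] 11.575 0.1358555205351786 30.0137864460703
```

```bash
python3 -m creep '[[0,0,0,0,0,0],[0,0,0,0,0,0],[0,0,0,0,0,0],[0,0,0,0,0,0],[0,0,0,0,0,0],[0,0,0,0,0,0],[0,0,0,0,0,0],[0,0,0,0,0,0]]' 0 && python3 -m creep '[[0,0,0.3,0,0,0],[0,0,0.6,0,0,0],[0,0,0.9,0,0,0],[0,0,0.9,0,0,0]]' && python3 -m creep '[[-0.2,-0.5,0.4,0,0,0],[-0.4,-1,0.5,0,0,0],[-0.4,-1,0.5,0,0,0]]'&& python3 -m creep '[[0,-0.5,0,0,0,0],[0,-1,0,0,0,0],[0,-1,0,0,0,0],[0,-1,0,0,0,0]]'; python3 - <<'E'
from h import *
t=env.read_camera("top")[:,:,::-1];s=env.read_camera("side")[:,:,::-1]
cv2.imwrite("pics/top1.png",t);cv2.imwrite("pics/side1.png",s)
f=lambda x:cv2.resize(x,None,fx=4,fy=4,interpolation=cv2.INTER_CUBIC)
cv2.imwrite("pics/c2.png",np.hstack([f(t[175:280,125:225]),f(s[110:215,160:260])]))
E
```

```text
clock: 12.58
ee_pos: [509.7, 187.7, 165.5]
eef_rot: [-0.0, 0.638, 0.77, -0.0]
wrist_force: [0.7, 0.2, 0.2]
gripper_width: 0.948
grip_force: 0.0
clock: 13.08
ee_pos: [510.8, 188.3, 257.9]
eef_rot: [0.001, 0.638, 0.77, 0.002]
wrist_force: [-0.0, 0.4, 0.0]
gripper_width: 1.0
grip_force: 0.0
clock: 13.45
ee_pos: [469.5, 83.5, 306.1]
eef_rot: [0.001, 0.641, 0.768, -0.0]
wrist_force: [0.6, 0.9, -1.2]
gripper_width: 1.002
grip_force: 0.0
clock: 13.95
ee_pos: [469.7, -11.3, 304.8]
eef_rot: [-0.001, 0.638, 0.77, -0.0]
wrist_force: [0.2, 0.6, -0.4]
gripper_width: 1.0
grip_force: 0.0
```

View pics/c2.png

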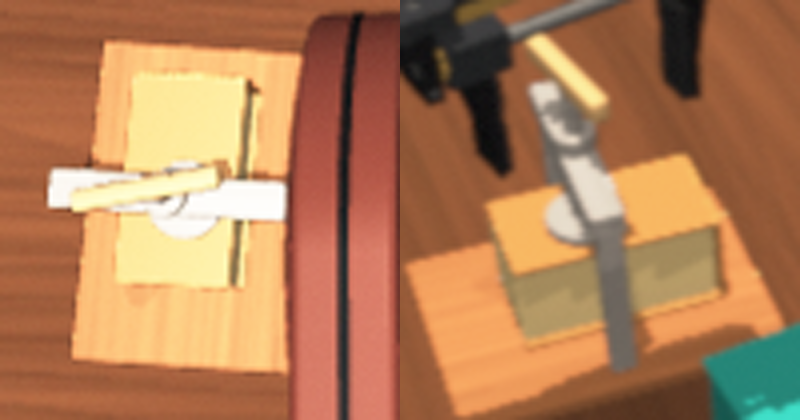

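The crop shows the bar now across the arch (top crop (72,200)–(218,178), yaw about −81°), which matches the measured turn. The foot rests on the cheese, the cheese hasn't moved, and the fingers are clear. Handing in.

```bash
python3 -c "
from workcell import env
print(env.hand_in())"
```

```text
the job is handed in; nothing more can be done
None
```

I turned the loaded holder's handle about 71° clockwise, about 20° of it after the foot touched the cheese (estimated clamp force about 20 N), then let go and handed the job in at about 14 s; I never touched the empty holder, and the cheese did not move.

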